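Close the reference-weight pot and take off the lid's transport guard

TASK

Lever the storage case's hinged cover open with the thin blade tool, keeping the gripper off the cover, until it stands past upright, and lay the blade flat on the table again. Take the nested lids out together by the inner lid's knob, lower them gently onto the pot until fully seated, and let go of the knob. Then lift the outer lid off alone by its collar, about 12 cm straight up, leaving the inner lid seated and the other things undisturbed, and finish still holding the outer lid in the air.

Things in the scene. Friction and masses are not known exactly. Their poses are not given: they have to be found in the camera images.
- case: Fixed black case, 150 (x) x 176 (y) x 76 high mm, walls 7, floor 4 thick, inside 136 x 162 mm; the nested lids stand inside, near its centre. Origin: centre of its underside on the table; x axis from its front to its hinge side, z up. On the robot's left, front turned to the middle of the table (roughly world -y).
- case_slot (a point): Middle of the mouth of the pry slot at the case's front, 97 mm from the case's centre along its -x, 70 mm above the table. The slot is the 12 mm high gap between the cover's overhanging lip (underside at 76 mm) and a 70 mm wide ledge (top at 64 mm); it runs 22 mm deep along the case's +x to the wall. Axes as the case.
- cover (a joint): Hinge angle of the case's flat grey cover: 0 shut, grows as it opens, stop at 1.9 rad. Plate 172 (hinge to lip) x 176 x 5 mm, 0.13 kg, no handle; its underside lies in the plane of the hinge axis. A stiff hinge (0.16 N m) holds it wherever it is left; about 2 N at the lip lifts it.
- cover_hinge (a point): Middle of the cover's hinge axis: on the case's far (+x) edge, 75 mm from the case's centre, 76 mm above the table. The axis runs along the case's y. The point turns with the cover.
- blade_grip (a point): Thin blade tool lying on the table (90 g): handle centre, 13 mm above its underside. Black handle 100 long x 18 wide x 26 mm high, flat upright sides; flat steel blade 20 wide x 2 mm thick, level with this point, its tip 145 mm from it along the point's x axis (95 mm of blade clear of the handle). z up. The tip points roughly to the case.
- pot: Fixed aluminium pot, outside diameter 80, inside 70, rim 60 mm above the table, on a 110 mm square steel base plate, on the robot's right; a brass weight stands low inside. Origin at the centre of its underside on the table.
- pot_mouth (a point): Centre of the pot's rim plane, 60 mm above the table.
- knob (a point): Point on the inner lid's axis, 55 mm above its underside, in the upper part of its upright round knob (diameter 16, up to 67 mm above the underside). The outer lid rests on the inner one: lifting by the knob lifts both. Seated on the pot, this point is 49 mm above the rim plane. z is the lid's axis.
- collar (a point): Middle of the outer lid's collar, on its axis: a tube of outside diameter 38, inside 28, 24 mm high (12 above and 12 below this point), round the inner lid's knob. Nested, this point is 26 mm below knob and the knob stands out 26 mm above the collar's top. z is the lid's axis.
- inner_lid: Aluminium inner lid, 0.11 to 0.22 kg: disc of diameter 84, 6 mm thick, on a chamfered plug of diameter 62, 6 mm deep (4 mm play all round in the pot's mouth). Origin: centre of the plug's underside, 55 mm below knob; it stands on the case's floor at first. Seated, the disc lies on the pot's rim and the origin is 54 mm above the table.
- outer_lid: Steel outer lid, 0.1 to 0.2 kg: cap of diameter 96 loosely over the inner lid's disc (3 mm play), flat top at the collar's foot, 17 mm above the origin. Its origin coincides with the inner lid's when nested (29 mm below collar).
- blade: The blade tool; origin under the middle of the handle, 13 mm below blade_grip.
- magnet_base: Bystander: grey block 60 x 50 x 39 mm high near the middle of the table's far part; leave it alone. Origin under its centre.
- gauge_box: Bystander: flat blue box 100 x 70 x 30 mm; leave it alone. Origin under its centre.
- tape_measure: Bystander: orange tape measure 65 x 30 x 60 mm high, right and near; leave it alone. Origin under its centre.
- torch: Bystander: black torch standing on end, 50 mm thick, 105 mm high, on the right beyond the pot; leave it alone. Origin under its centre.
- caliper: Bystander: steel caliper 150 mm long lying flat, 15 mm high, on the far right beside the pot; leave it alone. Origin under its bar's middle.
- carton: Bystander: cardboard box 70 x 90 x 50 mm high; leave it alone. Origin under its centre.
There are look-alikes about, which are no part of the job. Leave any turquoise look-alike of the pot alone.

How it is judged:
On the way, in this order (a step that is already met when the one before it is completed fails the run):
1. the blade, held in the gripper, is lifting the cover (value of joint cover above 0.25 rad and contact force between blade and cover above 0.1 N and contact force between the fingers and blade above 1 N), for 0.05 s.
2. the cover stands open past 1.5 rad (value of joint cover above 1.5 rad), for 0.2 s.
3. the nested lids are seated on the pot together and the knob is let go (horizontal distance between inner_lid and pot below 0.007 m and z of inner_lid in the frame of pot below 0.057 m and angle between inner_lid's own z axis and vertical below 0.05 rad and z of outer_lid in the frame of inner_lid below 0.004 m and horizontal distance between outer_lid and inner_lid below 0.008 m and contact force between the fingers and inner_lid below 0.1 N), for 0.2 s.
At the end, for the whole second after the job is handed in: The gripper holds the outer lid still, 80 mm or more above its nested place, touching nothing else; the inner lid is untouched and seated on the pot (7 mm off axis, 3 mm in height, 0.05 rad at most); the cover is open past 1.5 rad; the blade lies flat on the table (z of outer_lid in the frame of inner_lid above 0.08 m and contact force between the fingers and outer_lid above 1 N and contact force between each of outer_lid, the arm, the fingers and inner_lid below 0.1 N and contact force between outer_lid and pot below 0.1 N and linear speed of outer_lid below 0.03 m/s and horizontal distance between inner_lid and pot below 0.007 m and z of inner_lid in the frame of pot below 0.057 m and angle between inner_lid's own z axis and vertical below 0.05 rad and value of joint cover above 1.5 rad and height (world z) of blade_grip below 0.025 m and angle between blade's own z axis and vertical below 0.15 rad and linear speed of blade below 0.02 m/s); the arm keeps its last pose, push and grip.
It fails at once if the gripper or arm pushes the case's cover (over 2 N) (contact force between any of the fingers, the arm and cover above 2 N).
It fails at once if the outer lid comes off (over 20 mm) while the inner lid is not seated on the pot: lifted by over 3 mm, over 7 mm off the axis, or tilted over 0.06 rad (distance between outer_lid and inner_lid above 0.02 m and (horizontal distance between inner_lid and pot above 0.007 m or z of inner_lid in the frame of pot above 0.057 m or angle between inner_lid's own z axis and vertical above 0.06 rad)).
It fails at once if the lids are dropped or rammed onto the pot (over 40 N) (contact force between inner_lid and pot above 40 N).
It fails at once if a bystander is moved by over 30 mm (distance of any of magnet_base, gauge_box, tape_measure, torch, caliper, carton from where it was at the start of the episode above 0.03 m).
It also fails if it takes over 64 s, if anything falls off the work surface, if the arm or the gripper's body presses on something with over 40 N, if the wrist force passes 120 N, or if a joint passes its speed limit or range.

ROBOT

A 6-joint arm with a two-finger parallel gripper is mounted at the origin on the work surface. World frame = base frame: x ahead of the robot, y to its left, z up, the work surface at z = 0. Lengths are in m, angles in rad, forces in N, time in s.
With the tool pointing down it reaches from about 0.35 to 0.975 m from the base axis. Payload 4.9 kg.
Tool frame: the origin (TCP) lies at the very end of the fingers, on their centre line; the grasp point (between the pads) lies 19 mm behind it; z points along the fingers, x is the direction in which the jaws open and shut, and the axes are right-handed (so a half turn about z gives the same grasp; the last joint's range is limited). The gripper opens to 85 mm and grips with 20 to 120 N. Pads are 22 mm wide; open, the fingers measure 114 mm over their backs; the gripper's body (76 mm by 85 mm) begins 54 mm behind the grasp point. The pads swing forward as they close: fully open they stand 13 mm farther back than shut.
Start: joints at [-1.433, 0.053, 1.613, -0, 1.476, -0.119], TCP at [0.159, -0.604, 0.231] pointing down, gripper open.
Joint ranges: [-3.01, 3.01], [-1.01, 2.22], [0.06, 2.58], [-1.02, 4.17], [0.09, 2.62], [-3.14, 3.14]. Speed limits (rad/s): [2.57, 2.57, 3.14, 3.14, 3.14, 3.14].

INTERFACE

Orientations are given as a rotation vector (axis times angle).
In Python, from station import readout, viewer, ctrl, nets gives the robot as it stands. The module is installed in compiled form; this text tells all that it offers.
- The arm moves only by the tool step_arm, never from a script. Its argument "moves" is a list that holds one entry, the list of rows, each a list of 4 numbers: the shift along the world's x, y, z in cm, then the turn about the world's z in rad. In form: [[[dx, dy, dz, yaw], ...]]. A call has 1 to 10 rows; each row shifts and turns the commanded pose from where the row before left it; what a row does not reach is not made up. A row lasts 1/12 s, in which the tool goes at most 41.7 mm and 7.16 degrees, less where a joint would pass 70% of its speed; a pose out of reach is approached as far as the arm can. A call is refused whole if a number of a shift passes 4.17 or a number of a turn 0.125, either way. A call with a gripper value outside its range is refused whole. "grip" is the closure, from 0 (fully open) to 1 (shut), set as the call begins (left out, the last holds). The fingers move at their own pace and stop on an object; "squeeze" is the grip in N (left out, the last holds). Time passes only in rows, so rows that do not move let the fingers close. It gives the time, the measured TCP pose, the force and the opening at its end, in the units of the state.
- readout.get_obs(): the state, without advancing time (a new reading comes with each control period).
- viewer.get_image(name): name is "scene" or "top" or "wrist"; returns the picture (420x560x3 uint8, blue, green, red); there is no depth.
- viewer.calibration(name): a dict with "camera_matrix" (3x3 intrinsics, pixels), "R" (3x3) and "t" (3): a world point X has camera coordinates R X + t. Camera axes: x right, y down, z forward; pixel columns grow to the right and rows downward; lengths in m; the calibration is good to about 2 mm. A picture is of the moment at which its call begins: read the wrist's pose just before it. calibration takes no time and is no camera call; for the wrist camera it gives the pose at the moment of the call.
- ctrl.finish_job(): hands the job in, once; it reports no verdict.
Trained networks look in the newest picture that a camera, given by its name, has taken for a name from the list of things; names that differ only in an ending like _2 or _b are one class to them, and where a whole thing is asked for, a point or a joint stands for the part that bears it (a point fixed in the world has none). Each returns a list of dicts, best first, with "confidence" (0 to 1); they miss things now and then, are a little off and sometimes report something else, mostly with a low value. They report only what shows in the picture. A call takes as long as a camera call. They do not tell look-alikes from the thing itself.
- nets.masks_of(camera, thing): "region" (420x560 bool, what is visible of it) and "box" ([left, top, right, bottom] in pixels, round what is visible of it).
- nets.pinpoint(camera, thing): "at" ([column, row] in pixels: a listed point, or the origin of a listed thing).
The state is a dict: "t": time; "q": joint angles; "dq": joint speeds; "effort": joint torques, N m; "tool_pos": TCP position; "tool_rot": TCP orientation; "contact_force": force on the tool from outside, world axes, zero at the start; "wrist_torque": the same for the moment, N m; "opening": finger opening in m.
Only numpy, scipy, OpenCV 4.12 (cv2) and the standard library are available. Lean on these libraries where they do the work, as an engineer would, in place of code of your own. Each camera call takes 0.05 s, during which the arm holds its last target. There are 200 camera calls.

## Working session

There is one attempt and no reset: what is moved stays moved. The work goes in short steps, Python scripts to look and compute and a tool call to move; the robot and the scene stay as the last step left them, time stands still between calls to the robot, and variables do not carry over. Pictures are saved under pics/ and viewed, about 8 in all and at most 12, crops included, and the job is handed in when it is done.

Besides the shell and the picture viewer there is one more tool, called after "Call:" by a JSON object that holds its "name" and its "arguments". step_arm: Moves the arm, as the interface text tells. Its arguments: {"type":"object","properties":{"moves":{"type":"array","items":{"type":"array","items":{"type":"array","items":{"type":"number"}}}},"grip":{"type":"number"},"squeeze":{"type":"number"}},"required":["moves"]}

```bash
mkdir -p pics
cat > h.py <<'E'
import numpy as np, cv2
from station import readout, viewer, ctrl, nets
def ray(cam,uv,z):
    c=viewer.calibration(cam);K=np.array(c["camera_matrix"]);R=np.array(c["R"]);t=np.array(c["t"])
    d=R.T@np.linalg.solve(K,[uv[0],uv[1],1.]);o=-R.T@t
    return o+d*(z-o[2])/d[2]
def proj(cam,X):
    c=viewer.calibration(cam);p=np.array(c["camera_matrix"])@(np.array(c["R"])@np.array(X)+np.array(c["t"]));return p[:2]/p[2]
E
python3 - <<'E'
from h import *
for c in ["scene","top"]:
    im=viewer.get_image(c);cv2.imwrite(f"pics/{c}0.png",im)
    cc=viewer.calibration(c);print(c,-np.array(cc["R"]).T@np.array(cc["t"]))
    for th,z in [("case",0),("case_slot",.07),("cover_hinge",.076),("blade_grip",.013),("blade",0),("pot",0),("pot_mouth",.06),("magnet_base",0),("gauge_box",0),("tape_measure",0),("torch",0),("caliper",0),("carton",0)]:
        for r in nets.pinpoint(c,th)[:3]:
            print(c,th,round(r["confidence"],2),np.round(r["at"]),np.round(ray(c,r["at"],z),3))
print(readout.get_obs())
E
```

```text
scene [ 1.28865973 -0.01703801  0.8421339 ]
scene case 0.85 [397. 233.] [0.53  0.255 0.   ]
scene case 0.21 [364. 215.] [ 0.47   0.163 -0.   ]
scene case_slot 0.75 [364. 217.] [0.544 0.148 0.07 ]
scene cover_hinge 0.72 [428. 213.] [0.516 0.322 0.076]
scene cover_hinge 0.44 [285. 195.] [ 0.488 -0.073  0.076]
scene blade_grip 0.77 [284. 195.] [ 0.422 -0.081  0.013]
scene blade_grip 0.21 [295. 273.] [ 0.707 -0.026  0.013]
scene blade 0.94 [285. 203.] [ 0.442 -0.074  0.   ]
scene pot 0.93 [215. 204.] [ 0.47  -0.286  0.   ]
scene pot 0.84 [171. 168.] [ 0.32  -0.467 -0.   ]
scene pot 0.47 [293. 276.] [ 0.706 -0.03   0.   ]
scene pot_mouth 0.63 [214. 190.] [ 0.474 -0.28   0.06 ]
scene pot_mouth 0.56 [166. 152.] [ 0.311 -0.474  0.06 ]
scene pot_mouth 0.23 [294. 275.] [ 0.745 -0.026  0.06 ]
scene magnet_base 0.7 [292. 276.] [ 0.707 -0.033 -0.   ]
scene gauge_box 0.83 [254. 272.] [ 0.706 -0.131  0.   ]
scene tape_measure 0.54 [212. 176.] [ 0.347 -0.323  0.   ]
scene torch 0.66 [183. 263.] [ 0.698 -0.321  0.   ]
scene caliper 0.73 [156. 218.] [ 0.546 -0.446  0.   ]
scene carton 0.9 [333. 272.] 
[... 1087 characters left out ...]
op carton 0.75 [229. 152.] [0.687 0.067 0.   ]
{'t': 1.4, 'q': array([-1.43297178e+00,  5.27060376e-02,  1.61289643e+00, -1.30024518e-05,
        1.47600179e+00, -1.18995039e-01]), 'dq': array([ 0.00071547,  0.00081162, -0.00151118, -0.00012085,  0.00120455,
       -0.00049236]), 'effort': array([ 1.71393726e-04, -3.93675649e+01, -3.70451367e+01, -2.13188298e-05,
        5.70768098e-04, -9.07814751e-06]), 'tool_pos': array([ 0.15875094, -0.60448356,  0.23130196]), 'tool_rot': array([ 2.48762372e+00, -1.91867810e+00, -2.72450581e-05]), 'contact_force': array([-0.35040507, -0.41929335,  0.03633832]), 'wrist_torque': array([ 0.00255535, -0.00753748, -0.0044072 ]), 'opening': 0.0854423252658526}
```

View pics/scene0.png

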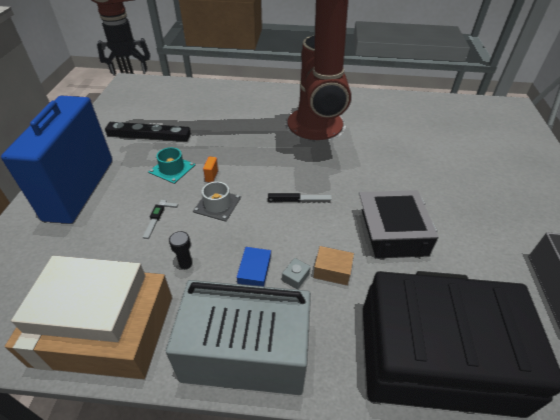

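View pics/top0.png

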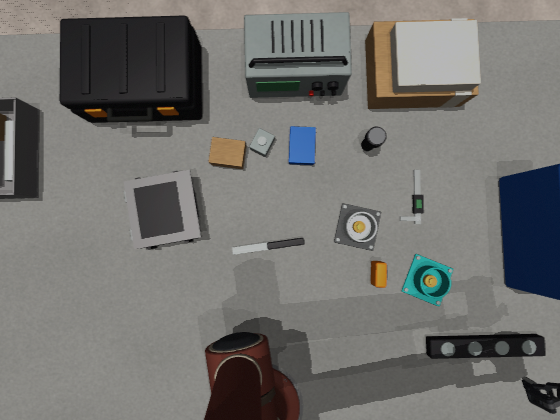

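The scene view and top view agree. The case is on the left, with its lip at about (198,205) in the top view. The blade runs from the handle at (287,242) to its tip at (233,250). The grey pot is at (360,226), and the turquoise pot at (430,282) is the look-alike. Next I refine the yaws and start moving.

Run:
```python
from h import *
viewer.get_image("top")
r=nets.masks_of("top","blade")[0]; m=r["region"]; print(r["confidence"],r["box"],m.sum())
ys,xs=np.nonzero(m); P=np.array([ray("top",(x,y),.014)[:2] for x,y in zip(xs,ys)])
(c,s,a)=cv2.minAreaRect(P.astype(np.float32)*1000);print("blade",c,s,a)
u=np.linalg.svd(P-P.mean(0),full_matrices=False)[2][0];u*=np.sign(u[1]);q=(P-P.mean(0))@u
print("yaw",np.arctan2(u[1],u[0]),"tip",P.mean(0)+u*q.max(),"end",P.mean(0)+u*q.min(),"grip=tip-145:",P.mean(0)+u*(q.max()-.145))
for n in ["case","cover"]:
  for r in nets.masks_of("top",n)[:2]:
    m=r["region"];ys,xs=np.nonzero(m);P=np.array([ray("top",(x,y),.081)[:2] for x,y in zip(xs,ys)])
    print(n,r["confidence"],r["box"],cv2.minAreaRect(P.astype(np.float32)*1000))
    cv2.imwrite(f"pics/m_{n}.png",m*255)
```

```text
0.8 [232.6, 237.6, 304.4, 255.9] 495
blade (427.5258483886719, -34.42340087890625) (19.421663284301758, 192.36038208007812) 6.674601078033447
yaw 1.689010862455189 tip [0.41626361 0.06110199] end [ 0.43895207 -0.12992928] grip=tip-145: [ 0.43336482 -0.08288603]Traceback (most recent call last):
  File "<stdin>", line 10, in <module>
  File "h.py", line 4, in ray
    c=viewer.calibration(cam);K=np.array(c["camera_matrix"]);R=np.array(c["R"]);t=np.array(c["t"])
ValueError: time passes only in moves, steps and waits
```

Call:
{"name": "step_arm", "arguments": {"moves": [[[2.3,4.17,0,0.125],[2.3,4.17,0,0.125],[2.3,4.17,0,0.125],[2.3,4.17,0,0.125],[2.3,4.17,0,0.125],[2.3,4.17,0,0.125],[2.3,4.17,0,0.125],[2.3,4.17,0,0.125],[2.3,4.17,0,0.125],[2.3,4.17,0,0.125]]], "grip": 0}}

```text
t: 2.38
tool_pos: [0.3605, -0.2378, 0.2316]
tool_rot: [3.139, -0.092, 0.002]
contact_force: [1.7, 0.1, 0.5]
opening: 0.0852
```

Call:
{"name": "step_arm", "arguments": {"moves": [[[0,0,0,0.091],[0,0,0,0.091],[0,0,0,0]]]}}

```text
t: 2.63
tool_pos: [0.3605, -0.2387, 0.2316]
tool_rot: [3.135, 0.191, 0.001]
contact_force: [0.3, -0.4, -0.1]
opening: 0.0854
```

```bash
cat >> h.py <<'E'
def tool():
    from scipy.spatial.transform import Rotation as Ro
    o=readout.get_obs();R=Ro.from_rotvec(o["tool_rot"]).as_matrix()
    print("t",round(o["t"],2),"tcp",np.round(o["tool_pos"],4),"yaw",round(np.arctan2(R[1,0],R[0,0]),4),"tz",np.round(R[:,2],3),"F",np.round(o["contact_force"],1),"M",np.round(o["wrist_torque"],2),"open",round(o["opening"],4));return o
E
python3 - <<'E'
from h import *
tool()
im=viewer.get_image("wrist");cv2.imwrite("pics/w1.png",im)
for th,z in [("blade_grip",.013),("blade",0)]:
    for r in nets.pinpoint("wrist",th)[:2]: print(th,r["confidence"],r["at"],ray("wrist",r["at"],z))
C={c:viewer.calibration(c) for c in ["wrist","top"]}
def rays(cam,xy,z):
    c=C[cam];K=np.array(c["camera_matrix"]);R=np.array(c["R"]);t=np.array(c["t"])
    d=R.T@np.linalg.solve(K,np.vstack([np.array(xy,float).T,np.ones(len(xy))]));o=-R.T@t
    return (o[:,None]+d*(z-o[2])/d[2])[:2].T
for cam,n,z in [("wrist","blade",.02),("top","case",.081),("top","cover",.081)]:
  if cam=="top": viewer.get_image(cam)
  for r in nets.masks_of(cam,n)[:2]:
    ys,xs=np.nonzero(r["region"]);P=rays(cam,np.c_[xs,ys],z)
    print(n,round(r["confidence"],2),r["box"],cv2.minAreaRect(P.astype(np.float32)*1000))
E
```

```text
t 2.63 tcp [ 0.3605 -0.2387  0.2316] yaw 0.1218 tz [ 0.    -0.001 -1.   ] F [ 0.3 -0.4 -0.1] M [-0.05 -0.01 -0.05] open 0.0854
blade_grip 0.57 [365.7, 41.8] [ 0.42890975 -0.07875366  0.013     ]
blade 0.71 [362.8, 47.2] [ 0.42951315 -0.08163146  0.        ]
blade 0.58 [353.1, 0.5, 379.3, 96.4] ((430.8367004394531, -86.95545959472656), (22.481698989868164, 88.44471740722656), 6.4084062576293945)
case 0.63 [126.3, 172.7, 198.1, 249.6] ((528.102294921875, 232.36903381347656), (185.4013671875, 182.94285583496094), 9.171536445617676)
cover 0.94 [124.8, 170.9, 196.9, 247.1] ((530.8626098632812, 232.69863891601562), (175.50067138671875, 173.2995147705078), 8.67890453338623)
cover 0.2 [235.0, 238.8, 306.3, 254.6] ((430.6619567871094, -37.140342712402344), (17.976444244384766, 181.20652770996094), 6.514915466308594)
```

View pics/w1.png

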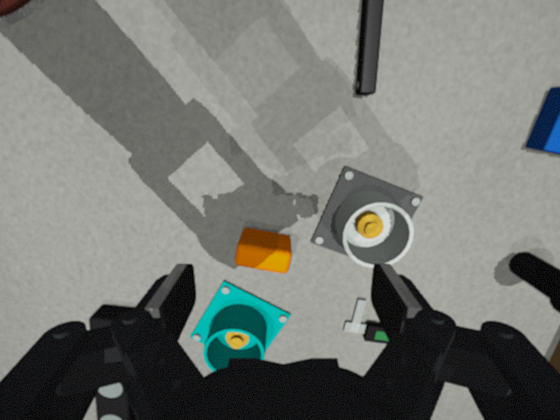

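The wrist view shows the blade handle at (367,45), the real pot at (370,225) and the turquoise one at (237,330). I move above the handle and descend.

Call:
{"name": "step_arm", "arguments": {"moves": [[[1.42,3.13,0,0],[1.42,3.13,0,0],[1.42,3.13,0,0],[1.42,3.13,0,0],[1.42,3.15,0,0],[0,0,-3,0],[0,0,-3,0],[0,0,-3,0],[0,0,-3,0],[0,0,-3,0]]]}}

```text
t: 3.87
tool_pos: [0.431, -0.083, 0.0801]
tool_rot: [3.136, 0.184, 0.001]
contact_force: [-0.2, -0.0, -0.8]
opening: 0.0851
```

Run:
```python
from h import *
tool()
viewer.get_image("wrist")
for th,z in [("blade_grip",.013),("blade",0)]:
    for r in nets.pinpoint("wrist",th)[:2]: print(th,r["confidence"],r["at"],ray("wrist",r["at"],z))
viewer.get_image("top")
for th,z in [("blade_grip",.013),("blade",0)]:
    for r in nets.pinpoint("top",th)[:1]: print(th,r["confidence"],r["at"],ray("top",r["at"],z))
```

```text
t 3.87 tcp [ 0.431  -0.083   0.0801] yaw 0.1174 tz [ 0.001 -0.    -1.   ] F [-0.2 -0.  -0.8] M [ 0.   -0.    0.02] open 0.0851
blade_grip 0.58 [281.8, 214.8] [ 0.42315393 -0.07141273  0.013     ]
blade_grip 0.56 [283.8, 215.5] [ 0.42462977 -0.07176287  0.013     ]
blade 0.6 [283.2, 213.2] [ 4.27040128e-01 -7.62577623e-02 -2.77555756e-17]
blade_grip 0.2 [363.6, 147.5] [ 0.68875784 -0.30322118  0.013     ]
```

Call:
{"name": "step_arm", "arguments": {"moves": [[[0,0.3,-2.5,0],[0,0,-2.5,0],[0,0,-1.5,0],[0,0,-1.0,0],[0,0,0,0]]]}}

```text
t: 4.58
tool_pos: [0.4308, -0.08, 0.006]
tool_rot: [-3.136, -0.185, 0.001]
contact_force: [0.8, 0.4, -1.1]
opening: 0.0854
```

Call:
{"name": "step_arm", "arguments": {"moves": [[[0,0,0,0],[0,0,0,0],[0,0,0,0],[0,0,0,0],[0,0,0,0],[0,0,0,0],[0,0,0,0],[0,0,0,0]]], "grip": 1, "squeeze": 120}}

```text
t: 5.25
tool_pos: [0.4319, -0.0802, 0.0074]
tool_rot: [3.135, 0.185, 0.002]
contact_force: [-0.7, 1.1, 6.3]
opening: 0.0152
```

Run:
```python
from h import *
tool()
```

```text
t 5.25 tcp [ 0.4319 -0.0802  0.0074] yaw 0.118 tz [ 0.002 -0.001 -1.   ] F [-0.7  1.1  6.3] M [ 0.05  0.19 -0.03] open 0.0152
```

Call:
{"name": "step_arm", "arguments": {"moves": [[[0,0,2,0],[0,0,3,0],[0,0,4.3,0],[2.7,1.3,0,0.016],[2.7,1.3,0,0.016],[2.7,1.3,0,0],[2.7,1.3,0,0],[2.7,1.3,0,0],[0,0,0,0],[0,0,0,0]]]}}

```text
out of range
```

Run:
```python
from h import *
tool()
ims=[]
for c in ["wrist","top","scene"]:
    im=viewer.get_image(c); ims.append(im)
    for th,z in [("blade_grip",.107),("case_slot",.07),("cover_hinge",.076)]:
        for r in nets.pinpoint(c,th)[:2]: print(c,th,round(r["confidence"],2),np.round(r["at"]),np.round(ray(c,r["at"],z),4))
cv2.imwrite("pics/a.png",np.hstack([cv2.resize(ims[0],(400,300)),cv2.resize(ims[1][140:290,110:310],(400,300))]))
cv2.imwrite("pics/b.png",ims[0])
```

```text
t 5.25 tcp [ 0.4319 -0.0802  0.0074] yaw 0.118 tz [ 0.002 -0.001 -1.   ] F [-0.7  1.1  6.3] M [ 0.05  0.19 -0.03] open 0.0152
wrist blade_grip 0.59 [283. 274.] [ 0.4244 -0.0259  0.107 ]
top case_slot 0.97 [196. 205.] [0.5377 0.1463 0.07  ]
top cover_hinge 0.58 [132. 214.] [0.5205 0.312  0.076 ]
top cover_hinge 0.51 [373. 272.] [ 0.3559 -0.2991  0.076 ]
scene blade_grip 0.63 [283. 192.] [ 0.509 -0.076  0.107]
scene case_slot 0.68 [364. 216.] [0.5409 0.1495 0.07  ]
scene cover_hinge 0.75 [429. 212.] [0.5114 0.3256 0.076 ]
```

View pics/a.png

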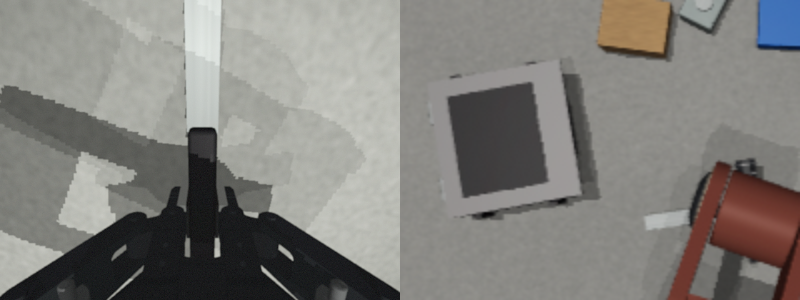

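The blade is gripped along the jaws' centre line, and the handle's front edge is at (283,180) in the wrist view. That call was refused because 4.3 is over the limit, so I resend it.

Call:
{"name": "step_arm", "arguments": {"moves": [[[0,0,2,0],[0,0,3,0],[0,0,4,0],[2.7,1.3,0.3,0.016],[2.7,1.3,0,0.016],[2.7,1.3,0,0],[2.7,1.3,0,0],[2.7,1.3,0,0],[0,0,0,0],[0,0,0,0]]]}}

```text
t: 6.68
tool_pos: [0.5663, -0.0143, 0.0985]
tool_rot: [-3.132, -0.238, 0.003]
contact_force: [0.2, -0.3, -1.4]
opening: 0.0156
```

Run:
```python
from h import *
o=tool()
ims={}
for c in ["wrist","top","scene"]:
    ims[c]=viewer.get_image(c)
    for th,z in [("blade_grip",.107),("case_slot",.07),("cover_hinge",.076)]:
        for r in nets.pinpoint(c,th)[:2]: print(c,th,round(r["confidence"],2),np.round(r["at"]),np.round(ray(c,r["at"],z),4))
# predicted tip & slot
y=np.arctan2(*reversed([0,0])) if 0 else 0.15
u=np.array([-np.sin(y),np.cos(y),0]);g=o["tool_pos"]+[0,0,.0056];tip=g+.145*u
for c in ims: print(c,"pred tip",proj(c,tip),"front handle",proj(c,g+.05*u+[0,0,.013]),"slot",proj(c,[.5425,.149,.07]))
w=cv2.resize(ims["wrist"],(400,300)); s=cv2.resize(ims["scene"][150:270,280:440],(400,300),interpolation=cv2.INTER_CUBIC)
cv2.imwrite("pics/c.png",np.hstack([w,s]))
```

```text
t 6.68 tcp [ 0.5663 -0.0143  0.0985] yaw 0.1516 tz [-0.002  0.    -1.   ] F [ 0.2 -0.3 -1.4] M [-0.04  0.05  0.06] open 0.0156
wrist blade_grip 0.65 [281. 270.] [ 0.5623 -0.0096  0.107 ]
top case_slot 0.77 [197. 205.] [0.5395 0.1452 0.07  ]
top cover_hinge 0.69 [129. 214.] [0.5199 0.3174 0.076 ]
top cover_hinge 0.27 [357. 224.] [ 0.4787 -0.263   0.076 ]
scene blade_grip 0.64 [307. 206.] [ 0.5543 -0.0078  0.107 ]
scene case_slot 0.77 [365. 215.] [0.5365 0.1519 0.07  ]
scene cover_hinge 0.89 [426. 211.] [0.5086 0.3196 0.076 ]
wrist pred tip [286.59475268 -78.73084228] front handle [286.20289501 184.02378626] slot [287.76142586 -87.69463427]
top pred tip [200.54318758 201.55395853] front handle [237.5738762  194.47129498] slot [195.42465025 203.48155171]
scene pred tip [358.77702614 207.82390834] front handle [323.72543648 205.39000839] slot [364.15200061 216.61176937]
```

View pics/c.png

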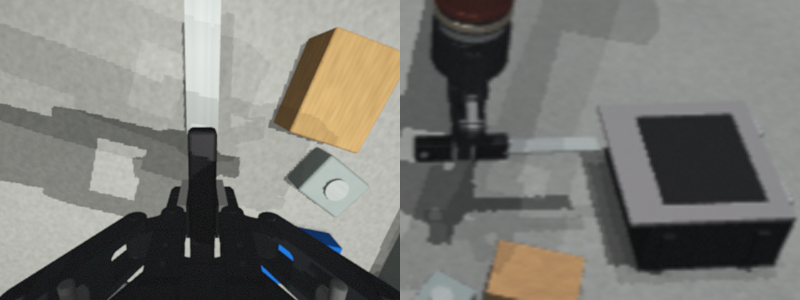

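In the scene crop the blade is level, with its tip near full-picture (362,208), within a few mm of the prediction. I lower it to slot height and insert it.

Call:
{"name": "step_arm", "arguments": {"moves": [[[0,0,-1.7,0],[0,0,-1.7,0],[0,0,0,0],[-0.12,0.8,0,0],[-0.12,0.8,0,0],[-0.12,0.8,0,0],[-0.08,0.5,0,0],[0,0,0,0]]]}}

```text
t: 7.95
tool_pos: [0.5619, 0.0154, 0.0662]
tool_rot: [-3.133, -0.238, -0.002]
contact_force: [-0.8, 0.1, -2.1]
opening: 0.0154
```

Run:
```python
from h import *
o=tool()
im=viewer.get_image("scene")
cv2.imwrite("pics/d.png",cv2.resize(im[170:260,290:410],(800,600),interpolation=cv2.INTER_CUBIC))
```

```text
t 7.95 tcp [0.5619 0.0154 0.0662] yaw 0.1517 tz [ 0.001  0.    -1.   ] F [-0.8  0.1 -2.1] M [-0.03 -0.03  0.01] open 0.0154
```

View pics/d.png

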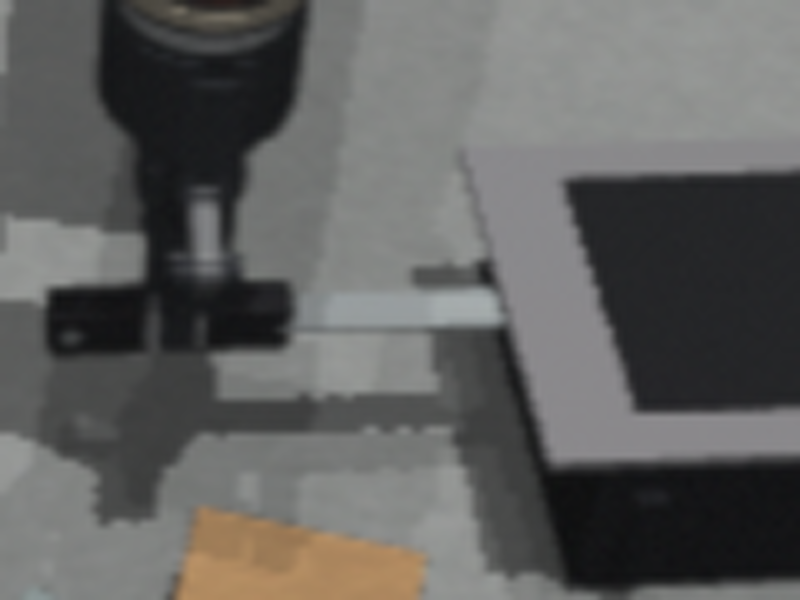

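The blade passes under the lip at crop (500,310), and no force shows. I insert it 4 mm more, then lift along the lip's arc.

Call:
{"name": "step_arm", "arguments": {"moves": [[[-0.06,0.4,0,0],[0,0,0.35,0],[-0.01,0.08,1.5,0],[-0.03,0.23,1.5,0],[-0.06,0.38,1.5,0],[-0.08,0.53,1.45,0],[-0.1,0.67,1.4,0],[0,0,0,0]]]}}

```text
t: 8.67
tool_pos: [0.5598, 0.0372, 0.1457]
tool_rot: [3.132, 0.236, 0.008]
contact_force: [0.1, -0.8, -0.9]
opening: 0.0151
```

Run:
```python
from h import *
o=tool()
im=viewer.get_image("scene")
cv2.imwrite("pics/e.png",cv2.resize(im[130:270,290:470],(780,600),interpolation=cv2.INTER_CUBIC))
```

```text
t 8.67 tcp [0.5598 0.0372 0.1457] yaw 0.1507 tz [ 0.005 -0.001 -1.   ] F [ 0.1 -0.8 -0.9] M [ 0.01 -0.05  0.03] open 0.0151
```

View pics/e.png

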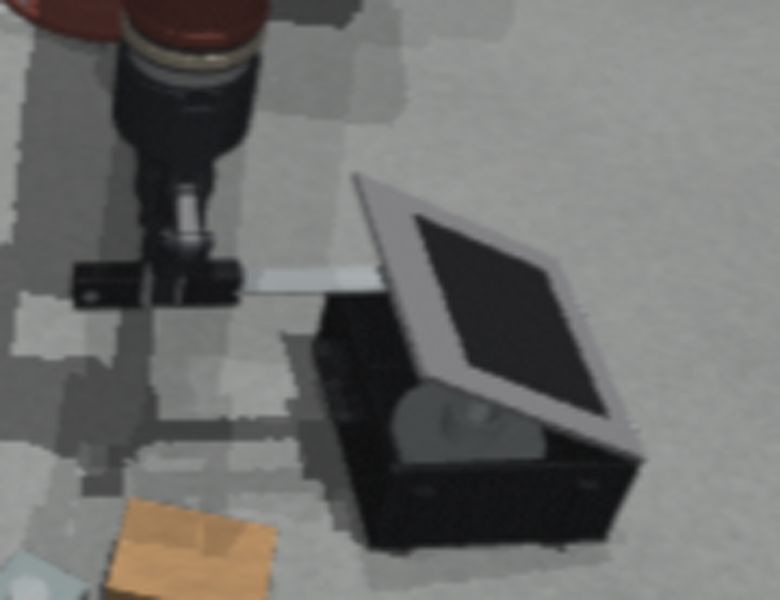

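The cover is lifting on the blade, about 0.5 rad open, with the tip under the lip at crop (385,280). I continue along the arc past upright.

Call:
{"name": "step_arm", "arguments": {"moves": [[[-0.12,0.8,1.32,0],[-0.14,0.93,1.23,0],[-0.16,1.04,1.13,0],[-0.18,1.15,1.02,0],[-0.19,1.25,0.9,0],[-0.2,1.33,0.77,0],[-0.21,1.4,0.63,0],[-0.22,1.45,0.49,0],[-0.23,1.5,0.34,0],[0,0,0,0]]]}}

```text
t: 9.55
tool_pos: [0.5417, 0.1488, 0.2225]
tool_rot: [-3.13, -0.24, -0.004]
contact_force: [0.2, 0.4, -1.1]
opening: 0.0153
```

Call:
{"name": "step_arm", "arguments": {"moves": [[[-0.23,1.52,0.19,0],[-0.23,1.53,0,0],[-0.23,1.53,0,0],[-0.15,1.0,0,0],[0,0,0,0]]]}}

```text
t: 9.97
tool_pos: [0.5328, 0.2029, 0.2224]
tool_rot: [-3.132, -0.239, 0.001]
contact_force: [0.4, 0.6, -0.9]
opening: 0.0154
```

Run:
```python
from h import *
o=tool()
im=viewer.get_image("scene");im2=viewer.get_image("top")
for c in ["scene","top"]:
  for r in nets.masks_of(c,"cover")[:1]: print(c,r["confidence"],r["box"])
# predicted cover corners for angles
u=np.array([-.151,.9886,0]);v=np.array([-.9886,-.151,0]);H=np.array([.5175,.3185,.076])
for a in (1.4,1.5,1.6,1.7,1.8):
  P=[H-u*.172*np.cos(a)+np.array([0,0,.172*np.sin(a)])+v*k for k in (-.088,.088)]
  print(a,[np.round(proj(c,p)) for c in ("scene","top") for p in P])
cv2.imwrite("pics/f.png",np.hstack([cv2.resize(im[110:260,300:450],(400,400),interpolation=cv2.INTER_CUBIC),cv2.resize(im2[140:260,80:200],(400,400),interpolation=cv2.INTER_CUBIC)]))
```

```text
t 9.97 tcp [0.5328 0.2029 0.2224] yaw 0.1521 tz [-0.     0.001 -1.   ] F [ 0.4  0.6 -0.9] M [-0.02  0.   -0.03] open 0.0154
scene 0.69 [169.7, 231.6, 195.0, 269.9]
top 0.75 [90.0, 219.0, 128.3, 254.0]
1.4 [array([447., 190.]), array([423., 144.]), array([106., 169.]), array([119., 251.])]
1.5 [array([455., 189.]), array([430., 143.]), array([ 98., 170.]), array([110., 252.])]
1.6 [array([462., 189.]), array([436., 143.]), array([ 90., 172.]), array([102., 253.])]
1.7 [array([469., 189.]), array([443., 143.]), array([ 82., 173.]), array([ 94., 255.])]
1.8 [array([476., 190.]), array([449., 144.]), array([ 75., 175.]), array([ 87., 256.])]
```

View pics/f.png

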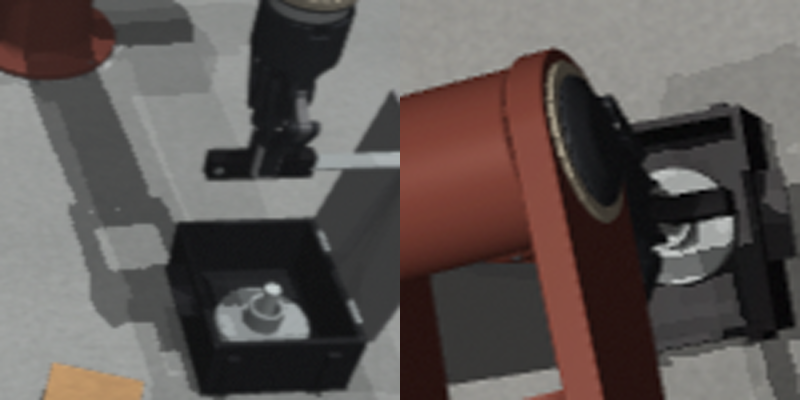

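The cover now stands past upright: the lip corner at about scene (446,145) matches about 1.7 rad. The lids are visible in the case. I retreat and lay the blade back where it was.

Call:
{"name": "step_arm", "arguments": {"moves": [[[0.56,-3.62,0,0],[0.56,-3.62,0,0],[0.56,-3.62,0,0],[0.56,-3.62,0,0],[0.56,-3.62,0,0],[0.56,-3.62,0,0],[-3.35,-1.65,0,0],[-3.35,-1.65,0,0],[-3.35,-1.65,0,0],[-3.35,-1.65,0,0]]]}}

```text
t: 11.0
tool_pos: [0.4313, -0.0832, 0.2221]
tool_rot: [-3.133, -0.234, 0.001]
contact_force: [-0.3, -0.3, -0.2]
opening: 0.0155
```

Call:
{"name": "step_arm", "arguments": {"moves": [[[0,0,-3.5,0],[0,0,-3.5,0],[0,0,-3.5,0],[0,0,-3.5,0],[0,0,-3.0,0],[0,0,-1.5,0],[0,0,-0.5,0],[0,0,0,0]]]}}

```text
t: 11.67
tool_pos: [0.4316, -0.082, 0.0312]
tool_rot: [-3.132, -0.234, 0.004]
contact_force: [0.0, 0.7, -0.5]
opening: 0.0151
```

Run:
```python
from h import *
tool()
```

```text
t 11.67 tcp [ 0.4316 -0.082   0.0312] yaw 0.1491 tz [-0.003  0.001 -1.   ] F [ 0.   0.7 -0.5] M [-0.09 -0.02 -0.04] open 0.0151
```

Call:
{"name": "step_arm", "arguments": {"moves": [[[0,0,-1,0],[0,0,-0.7,0],[0,0,-0.4,0],[0,0,-0.2,0],[0,0,-0.1,0],[0,0,0,0]]]}}

```text
t: 12.17
tool_pos: [0.433, -0.082, 0.0086]
tool_rot: [3.133, 0.236, 0.0]
contact_force: [0.1, -0.6, -0.3]
opening: 0.0153
```

Call:
{"name": "step_arm", "arguments": {"moves": [[[0,0,0,0],[0,0,0,0],[0,0,0,0],[0,0,0,0],[0,0,0,0],[0,0,0,0]]], "grip": 0, "squeeze": 60}}

```text
t: 12.67
tool_pos: [0.433, -0.082, 0.0086]
tool_rot: [3.133, 0.235, 0.0]
contact_force: [1.3, 1.2, 0.5]
opening: 0.0846
```

Call:
{"name": "step_arm", "arguments": {"moves": [[[0,0,3,0],[0,0,4,0],[0,0,4,0],[0,0,4,0],[0,0,4,0],[0,0,4,0],[0,0,4,0],[0,0,0,0]]]}}

```text
t: 13.33
tool_pos: [0.4363, -0.0832, 0.2888]
tool_rot: [3.126, 0.235, 0.023]
contact_force: [2.0, 0.1, 1.8]
opening: 0.0852
```

Run:
```python
from h import *
tool()
ims={}
for c in ["wrist","top","scene"]:
    ims[c]=viewer.get_image(c)
    for th,z in [("knob",.059),("collar",.033),("inner_lid",.004),("pot_mouth",.06),("pot",0),("blade_grip",.013)]:
        for r in nets.pinpoint(c,th)[:2]: print(c,th,round(r["confidence"],2),np.round(r["at"],1),np.round(ray(c,r["at"],z),4))
cv2.imwrite("pics/g.png",np.hstack([cv2.resize(ims["wrist"],(400,300)),cv2.resize(ims["scene"][110:260,250:450],(400,300))]))
```

```text
t 13.33 tcp [ 0.4363 -0.0832  0.2888] yaw 0.1501 tz [ 0.015 -0.006 -1.   ] F [2.  0.1 1.8] M [ 0.01 -0.03 -0.03] open 0.0852
wrist pot_mouth 0.63 [282.8 310.9] [ 0.4575 -0.2609  0.06  ]
wrist pot 0.95 [184.6 366.2] [ 0.3125 -0.4399  0.    ]
wrist pot 0.58 [283.8 287.9] [ 0.4588 -0.2615  0.    ]
wrist blade_grip 0.62 [278.3 169.5] [ 0.423  -0.0749  0.013 ]
top knob 0.41 [300.1 146.8] [ 0.6856 -0.1259  0.059 ]
top knob 0.38 [159.5 202.6] [0.5479 0.2451 0.059 ]
top collar 0.89 [161.5 208.9] [0.5328 0.2477 0.033 ]
top inner_lid 0.59 [362.8 224.4] [ 0.4781 -0.2948  0.004 ]
top inner_lid 0.58 [161.8 205.3] [0.5444 0.2554 0.004 ]
top pot_mouth 0.93 [436.2 281. ] [ 0.3282 -0.4648  0.06  ]
top pot_mouth 0.73 [261.  141.6] [ 0.7019 -0.0235  0.06  ]
top pot 0.96 [357.3 226.7] [ 0.4722 -0.2804  0.    ]
top pot 0.6 [425.4 279.4] [ 0.3245 -0.4599  0.    ]
scene knob 0.61 [403.6 222. ] [0.5405 0.2578 0.059 ]
scene knob 0.17 [393.1 233.1] [0.5842 0.225  0.059 ]
scene inner_lid 0.54 [396.9 235.4] [0.5422 0.2519 0.004 ]
scene pot_mouth 0.67 [218.4 191.1] [ 0.4763 -0.2679  0.06  ]
scene pot_mouth 0.56 [167.3 153.3] [ 0.3195 -0.4678  0.06  ]
scene pot 0.79 [216.5 204.4] [ 0.4725 -0.2806 -0.    ]
scene pot 0.61 [171.7 168.3] [ 0.3221 -0.4639  0.    ]
scene blade_grip 0.88 [284.1 192. ] [ 0.4089 -0.0807  0.013 ]
```

View pics/g.png

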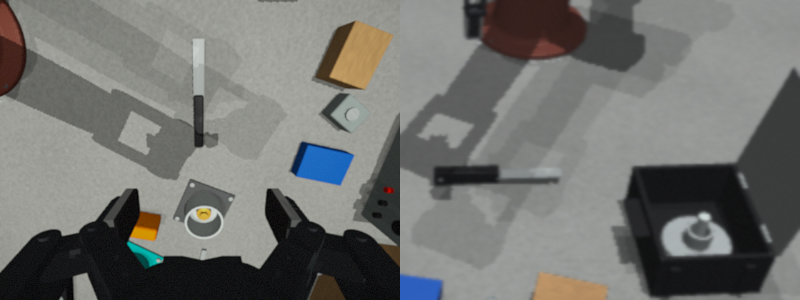

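The blade lies flat at wrist crop (198,95), the cover stands open, and the lids are in the case at scene crop (697,235). Next I compute the camera offset and move over the lids.

Run:
```python
from h import *
o=tool()
c=viewer.calibration("wrist");R=np.array(c["R"]);p=-R.T@np.array(c["t"]);print("cam",p,"rel",p-o["tool_pos"],"axis",R[2],"q",o["q"])
```

```text
t 14.38 tcp [ 0.4329 -0.0819  0.2786] yaw 0.15 tz [ 0. -0. -1.] F [ 0.3  0.2 -0.1] M [ 0.02 -0.02 -0.01] open 0.0855
cam [ 0.42031457 -0.00438455  0.41995641] rel [-0.01258201  0.07756393  0.14138582] axis [ 0.04482349 -0.29602245 -0.95412869] q [-3.56308926e-01 -4.34488512e-01  1.95791186e+00  1.76869888e-06
  1.61804179e+00 -5.06290348e-01]
```

Call:
{"name": "step_arm", "arguments": {"moves": [[[1.0,3.1,0,0],[1.0,3.1,0,0],[1.0,3.1,0,0],[1.0,3.1,0,0],[1.0,3.1,0,0],[1.0,3.1,0,0],[1.0,3.1,0,0],[1.0,3.1,0,0],[1.0,3.1,0,0],[1.0,3.1,0,0]]]}}

```text
t: 15.22
tool_pos: [0.5331, 0.2298, 0.2784]
tool_rot: [3.133, 0.236, 0.0]
contact_force: [0.1, 0.2, -0.5]
opening: 0.0855
```

Call:
{"name": "step_arm", "arguments": {"moves": [[[0,0,0,0],[0,0,0,0]]]}}

```text
t: 15.38
tool_pos: [0.5328, 0.2293, 0.278]
tool_rot: [3.132, 0.239, -0.002]
contact_force: [0.3, 0.2, 0.7]
opening: 0.0853
```

Run:
```python
from h import *
o=tool()
ims={}
for c in ["wrist","scene"]:
    ims[c]=viewer.get_image(c)
    for th,z in [("knob",.059),("collar",.033),("inner_lid",.004)]:
        for r in nets.pinpoint(c,th)[:2]: print(c,th,round(r["confidence"],2),np.round(r["at"],1),np.round(ray(c,r["at"],z),4))
for r in nets.masks_of("wrist","outer_lid")[:2]:
    print(r["box"]); cv2.imwrite("pics/ol.png",r["region"]*255)
cv2.imwrite("pics/i.png",ims["wrist"])
```

```text
t 15.38 tcp [0.5328 0.2293 0.278 ] yaw 0.1525 tz [-0.001 -0.001 -1.   ] F [0.3 0.2 0.7] M [-0.04  0.07  0.04] open 0.0853
wrist knob 0.86 [290.1 163.3] [0.5369 0.2512 0.059 ]
wrist collar 0.58 [287.3 158.5] [0.5337 0.2524 0.033 ]
wrist inner_lid 0.73 [291.2 155. ] [0.5394 0.2538 0.004 ]
scene knob 0.44 [402.7 219.9] [0.5328 0.2563 0.059 ]
scene collar 0.91 [396.9 225.8] [0.5323 0.2465 0.033 ]
scene inner_lid 0.55 [391.6 236.9] [0.5495 0.2363 0.004 ]
[254.8, 122.6, 324.9, 194.4]
[279.1, 148.4, 300.0, 171.4][ WARN:0@8.120] global loadsave.cpp:1063 imwrite_ Unsupported depth image for selected encoder is fallbacked to CV_8U.
```

View pics/i.png

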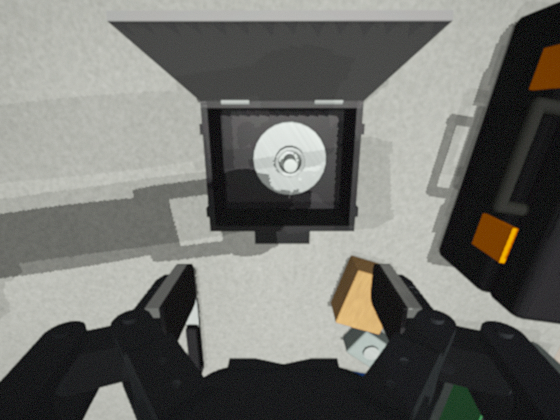

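The wrist view shows the lids at (290,158), knob top at (290,163), inside the open case, with the cover standing beyond. The camera sits 78 mm on the cover side, so I turn the tool 90° to keep it clear of the cover.

Call:
{"name": "step_arm", "arguments": {"moves": [[[0.3,0,0,-0.12],[0,0.4,0,-0.12],[0,0.4,0,-0.12],[0,0.4,0,-0.12],[0,0.4,0,-0.12],[0,0.4,0,-0.12],[0,0.3,0,-0.12],[0,0,0,-0.12],[0,0,0,-0.12],[0,0,0,-0.12]]], "grip": 0.45}}

```text
t: 16.67
tool_pos: [0.5358, 0.2509, 0.2786]
tool_rot: [-2.714, 1.583, -0.0]
contact_force: [0.2, -0.6, -0.2]
opening: 0.0467
```

Call:
{"name": "step_arm", "arguments": {"moves": [[[0,0,0,-0.12],[0,0,0,-0.12],[0,0,0,-0.12],[0,0,-3,0],[0,0,-3,0],[0,0,-3,0],[0,0,0,0],[0,0,0,0]]]}}

```text
t: 17.33
tool_pos: [0.5346, 0.2504, 0.1867]
tool_rot: [2.39, -2.034, -0.004]
contact_force: [1.4, 0.7, -0.3]
opening: 0.0472
```

Run:
```python
from h import *
o=tool()
im=viewer.get_image("wrist");cv2.imwrite("pics/j.png",im)
for th,z in [("knob",.059),("collar",.033),("inner_lid",.004)]:
    for r in nets.pinpoint("wrist",th)[:2]: print(th,round(r["confidence"],2),np.round(r["at"],1),np.round(ray("wrist",r["at"],z),4))
for n,z in [("outer_lid",.021),("knob",.06)]:
  for r in nets.masks_of("wrist",n)[:2]:
    b=r["box"];print(n,b,ray("wrist",((b[0]+b[2])/2,(b[1]+b[3])/2),z))
```

```text
t 17.33 tcp [0.5346 0.2504 0.1867] yaw -1.4103 tz [-0.004 -0.001 -1.   ] F [ 1.4  0.7 -0.3] M [-0.03  0.04 -0.  ] open 0.0472
knob 0.74 [281.3 196.8] [0.5388 0.2553 0.059 ]
collar 0.73 [283.  189.7] [0.54  0.254 0.033]
inner_lid 0.64 [285.4 180.4] [0.544  0.2521 0.004 ]
outer_lid [238.1, 139.4, 330.1, 228.6] [0.54335985 0.25345373 0.021     ]
knob [270.2, 183.5, 296.0, 210.0] [0.53950178 0.2538386  0.06      ]
```

View pics/j.png

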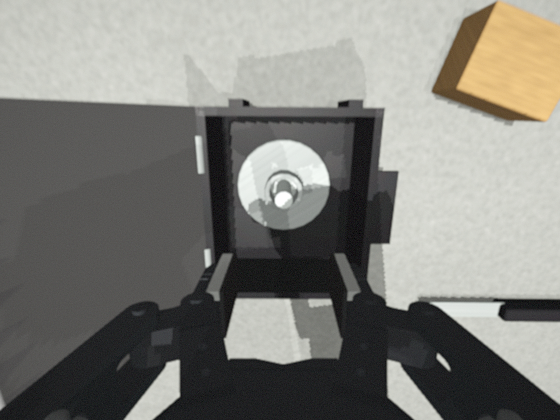

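The wrist view shows the knob top at (283,200) and the lid disc centred at (284,184). The gripper is between the case walls and clear of the cover. I shift a few mm, descend and grip.

Call:
{"name": "step_arm", "arguments": {"moves": [[[0.4,0.2,-3.2,0],[0,0,-3.2,0],[0,0,-3.2,0],[0,0,-2.4,0],[0,0,-1.2,0],[0,0,-0.8,0],[0,0,0,0],[0,0,0,0]]]}}

```text
t: 18.3
tool_pos: [0.541, 0.2534, 0.05]
tool_rot: [-2.391, 2.035, -0.002]
contact_force: [0.1, 0.4, 1.1]
opening: 0.047
```

Run:
```python
from h import *
o=tool()
im=viewer.get_image("wrist");cv2.imwrite("pics/k.png",im)
for th,z in [("knob",.059),("collar",.033)]:
    for r in nets.pinpoint("wrist",th)[:2]: print(th,round(r["confidence"],2),np.round(r["at"],1),np.round(ray("wrist",r["at"],z),4))
```

```text
t 18.3 tcp [0.541  0.2534 0.05  ] yaw -1.41 tz [ 0.002  0.001 -1.   ] F [0.1 0.4 1.1] M [-0.03  0.01  0.01] open 0.047
knob 0.89 [286.3 283.9] [0.5362 0.2531 0.059 ]
knob 0.42 [288.5 240.1] [0.5598 0.2559 0.059 ]
collar 0.69 [287.4 257.3] [0.5381 0.2525 0.033 ]
```

Call:
{"name": "step_arm", "arguments": {"moves": [[[-0.2,0,-0.1,0],[0,0,0,0],[0,0,0,0],[0,0,0,0],[0,0,0,0],[0,0,0,0],[0,0,0,0],[0,0,0,0]]], "grip": 1, "squeeze": 70}}

```text
t: 19.12
tool_pos: [0.5382, 0.2529, 0.048]
tool_rot: [-2.393, 2.036, -0.001]
contact_force: [-0.4, -2.3, 4.5]
opening: 0.0134
```

Call:
{"name": "step_arm", "arguments": {"moves": [[[0,0,0.5,0],[0,0,0.5,0],[0,0,1,0],[0,0,1,0],[0,0,0,0],[0,0,0,0]]]}}

```text
t: 19.62
tool_pos: [0.5387, 0.2535, 0.079]
tool_rot: [-2.391, 2.034, -0.002]
contact_force: [-0.7, -0.1, -3.5]
opening: 0.014
```

Run:
```python
from h import *
tool()
viewer.get_image("wrist")
for th,z in [("knob",.089),("collar",.063)]:
    for r in nets.pinpoint("wrist",th)[:2]: print(th,round(r["confidence"],2),np.round(r["at"],1),np.round(ray("wrist",r["at"],z),4))
```

```text
t 19.62 tcp [0.5387 0.2535 0.079 ] yaw -1.4099 tz [ 0.002  0.001 -1.   ] F [-0.7 -0.1 -3.5] M [0.01 0.03 0.  ] open 0.014
knob 0.96 [282.4 281.7] [0.5354 0.255  0.089 ]
collar 0.61 [283.7 254. ] [0.5376 0.2546 0.063 ]
```

Both lids are held (3.5 N). I raise them and carry them toward the pot, stopping short so the camera can see it.

Call:
{"name": "step_arm", "arguments": {"moves": [[[0,0,2.5,0],[0,0,3.5,0],[0,0,3.5,0],[0,0,3.5,0],[0,0,3.0,0],[0,0,1,0],[-0.4,-1.5,0,0],[-0.6,-2.5,0,0],[-0.9,-3.5,0,0],[-0.9,-3.5,0,0]]]}}

```text
t: 20.6
tool_pos: [0.5078, 0.1416, 0.2439]
tool_rot: [2.391, -2.031, -0.005]
contact_force: [0.7, -0.9, -2.5]
opening: 0.0135
```

Call:
{"name": "step_arm", "arguments": {"moves": [[[-1.0,-3.6,0,0],[-1.0,-3.6,0,0],[-1.0,-3.6,0,0],[-1.0,-3.6,0,0],[-1.0,-3.6,0,0],[-1.0,-3.6,0,0],[-1.0,-3.6,0,0],[-1.0,-3.6,0,0],[-1.0,-3.6,0,0],[-0.9,-3.6,0,0]]]}}

```text
t: 21.43
tool_pos: [0.4084, -0.218, 0.2442]
tool_rot: [2.392, -2.036, -0.007]
contact_force: [0.3, 0.0, -2.6]
opening: 0.0135
```

Call:
{"name": "step_arm", "arguments": {"moves": [[[-0.8,-3.4,0,0],[-0.4,-2.0,0,0],[-0.2,-1.0,0,0],[0,0,0,0],[0,0,0,0]]]}}

```text
t: 21.85
tool_pos: [0.3961, -0.2802, 0.2455]
tool_rot: [-2.391, 2.036, 0.006]
contact_force: [-0.4, -0.2, -3.2]
opening: 0.0134
```

Run:
```python
from h import *
tool()
im=viewer.get_image("wrist");cv2.imwrite("pics/l.png",im)
for th,z in [("pot_mouth",.06),("pot",0)]:
    for r in nets.pinpoint("wrist",th)[:2]: print(th,round(r["confidence"],2),np.round(r["at"],1),np.round(ray("wrist",r["at"],z),4))
for r in nets.masks_of("wrist","pot")[:2]:print(r["box"])
```

```text
t 21.85 tcp [ 0.3961 -0.2802  0.2455] yaw -1.4108 tz [-0.002  0.003 -1.   ] F [-0.4 -0.2 -3.2] M [ 0.07 -0.05  0.01] open 0.0134
pot_mouth 0.67 [287.7 114.8] [ 0.4712 -0.27    0.06  ]
pot_mouth 0.67 [421.6 269.9] [ 0.3204 -0.4598  0.06  ]
pot 0.95 [403.1 244.3] [ 0.3274 -0.4585  0.    ]
pot 0.73 [291.5 110.4] [ 0.4772 -0.2746  0.    ]
[231.6, 48.9, 354.6, 176.4]
[358.5, 193.0, 460.1, 295.5]
```

View pics/l.png

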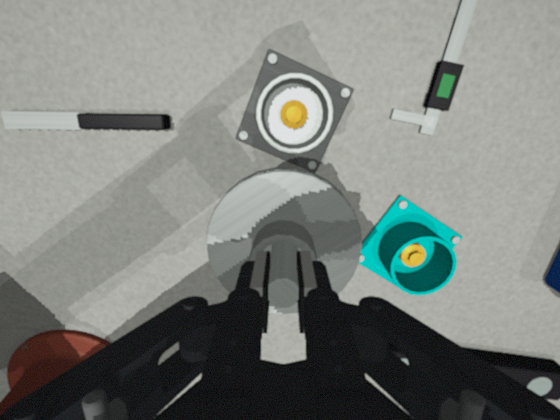

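The rim ellipse is centred near (294,113), the held lids near (285,243) and the turquoise decoy near (413,255). I fit both circles numerically.

Run:
```python
from h import *
o=tool()
im=cv2.imread("pics/l.png");g=cv2.cvtColor(im,cv2.COLOR_BGR2GRAY)
from scipy.optimize import least_squares
gx=cv2.Sobel(cv2.GaussianBlur(g,(0,0),1.0),cv2.CV_64F,1,0);gy=cv2.Sobel(cv2.GaussianBlur(g,(0,0),1.0),cv2.CV_64F,0,1);G=np.hypot(gx,gy)
from scipy.ndimage import map_coordinates
c=viewer.calibration("wrist");K=np.array(c["camera_matrix"]);R=np.array(c["R"]);t=np.array(c["t"])
def circ(x,y,z,r,a):
    X=np.c_[x+r*np.cos(a),y+r*np.sin(a),0*a+z]@R.T+t;p=X@K.T;return p[:,:2]/p[:,2:]
def fit(x0,y0,z,rs,a,w=.012):
    S=np.arange(-w,w+1e-9,.0005);sc=np.array([[sum(map_coordinates(G,circ(x0+i,y0+j,z,r,a)[:,::-1].T,order=1).mean() for r in rs) for j in S] for i in S])
    i,j=np.unravel_index(sc.argmax(),sc.shape);return x0+S[i],y0+S[j],sc.max(),np.median(sc)
A=np.linspace(0,2*np.pi,180)
for rs in ([.04],[.035],[.04,.035]): print("rim",rs,np.round(fit(.473,-.275,.06,rs,A),4))
for az in (.2185,.2125): print("lid",az,np.round(fit(o["tool_pos"][0],o["tool_pos"][1],az,[.048],np.linspace(-1.2,1.2,120)),4))
```

```text
t 22.05 tcp [ 0.3972 -0.2797  0.2472] yaw -1.4081 tz [-0.     0.001 -1.   ] F [ 0.6  0.3 -3.3] M [0.04 0.03 0.  ] open 0.0136
rim [0.04] [  0.4735  -0.277  251.4269 110.7634]
rim [0.035] [ 4.735000e-01 -2.765000e-01  2.904943e+02  1.148348e+02]
rim [0.04, 0.035] [ 4.735000e-01 -2.765000e-01  5.405147e+02  2.203563e+02]
lid 0.2185 [  0.3942  -0.2787 120.6575  38.6835]
lid 0.2125 [  0.3932  -0.2787 124.7688  41.2438]
```

Call:
{"name": "step_arm", "arguments": {"moves": [[[2.0,0.05,0,0],[2.4,0.1,0,0],[2.4,0.1,0,0],[1.15,0,0,0],[0,0,-3,0],[0,0,-3.5,0],[0,0,-3.5,0],[0,0,-2.0,0],[0,0,-1,0],[0,0,0,0]]]}}

```text
t: 22.88
tool_pos: [0.4747, -0.2766, 0.1144]
tool_rot: [2.393, -2.034, -0.01]
contact_force: [-0.4, -0.2, -3.4]
opening: 0.0135
```

```bash
cat >> h.py <<'E'
from scipy.ndimage import map_coordinates
def fit(im,cam,x0,y0,z,rs,a,w=.012):
    g=cv2.GaussianBlur(cv2.cvtColor(im,cv2.COLOR_BGR2GRAY),(0,0),1.0);G=np.hypot(cv2.Sobel(g,cv2.CV_64F,1,0),cv2.Sobel(g,cv2.CV_64F,0,1))
    c=viewer.calibration(cam);K=np.array(c["camera_matrix"]);R=np.array(c["R"]);t=np.array(c["t"])
    def circ(x,y,r):
        p=(np.c_[x+r*np.cos(a),y+r*np.sin(a),0*a+z]@R.T+t)@K.T;return p[:,:2]/p[:,2:]
    S=np.arange(-w,w+1e-9,.0005);sc=np.array([[sum(map_coordinates(G,circ(x0+i,y0+j,r)[:,::-1].T,order=1).mean() for r in rs) for j in S] for i in S])
    i,j=np.unravel_index(sc.argmax(),sc.shape);return np.round([x0+S[i],y0+S[j],sc.max(),np.median(sc)],4)
E
python3 - <<'E'
from h import *
o=tool();p=o["tool_pos"]
im=viewer.get_image("wrist");cv2.imwrite("pics/n.png",im)
print("lid",fit(im,"wrist",p[0],p[1],p[2]-.027,[.048],np.linspace(-1.2,1.2,120)))
sc=viewer.get_image("scene")
for th,z in [("knob",p[2]+.011),("collar",p[2]-.015),("inner_lid",p[2]-.044),("pot",0),("pot_mouth",.06)]:
    for r in nets.pinpoint("scene",th)[:1]: print(th,round(r["confidence"],2),np.round(r["at"],1),np.round(ray("scene",r["at"],z),4))
print("scene lid",fit(sc,"scene",p[0],p[1],p[2]-.027,[.048],np.linspace(0,2*np.pi,120)))
E
```

```text
t 22.88 tcp [ 0.4747 -0.2766  0.1144] yaw -1.409 tz [-0.005  0.004 -1.   ] F [-0.4 -0.2 -3.4] M [-0.02  0.07  0.03] open 0.0135
lid [  0.4752  -0.2746 142.4505  31.5094]
knob 0.52 [215.  171.7] [ 0.4668 -0.2729  0.1254]
collar 0.97 [215.4 179.7] [ 0.4714 -0.2736  0.0994]
inner_lid 0.49 [213.8 186.7] [ 0.4701 -0.2817  0.0704]
pot 0.64 [216.  203.1] [ 0.4672 -0.2833 -0.    ]
pot_mouth 0.64 [168.1 150.2] [ 0.3033 -0.4701  0.06  ]
scene lid [ 0.4752 -0.2766 94.7606 63.1052]
```

Call:
{"name": "step_arm", "arguments": {"moves": [[[-0.15,-0.1,-0.4,0],[0,0,-0.3,0],[0,0,-0.2,0],[0,0,-0.15,0],[0,0,-0.15,0],[0,0,0,0]]]}}

```text
t: 23.73
tool_pos: [0.4746, -0.2792, 0.1049]
tool_rot: [2.393, -2.036, -0.002]
contact_force: [-0.1, 0.8, -3.0]
opening: 0.0133
```

Run:
```python
from h import *
tool()
```

```text
t 23.73 tcp [ 0.4746 -0.2792  0.1049] yaw -1.41 tz [-0.001  0.001 -1.   ] F [-0.1  0.8 -3. ] M [-0.02  0.03 -0.  ] open 0.0133
```

Run:
```python
from h import *
o=tool();p=o["tool_pos"]
im=viewer.get_image("wrist");cv2.imwrite("pics/n2.png",im)
print("lid",fit(im,"wrist",p[0],p[1],p[2]-.027,[.048],np.linspace(-1.2,1.2,120)))
print("lid",fit(im,"wrist",p[0],p[1],p[2]-.03,[.048],np.linspace(-1.0,1.0,120)))
```

```text
t 23.73 tcp [ 0.4746 -0.2792  0.1049] yaw -1.41 tz [-0.001  0.001 -1.   ] F [-0.1  0.8 -3. ] M [-0.02  0.03 -0.  ] open 0.0133
lid [  0.4741  -0.2762 144.968   34.8016]
lid [  0.4736  -0.2757 171.5008  37.7284]
```

Call:
{"name": "step_arm", "arguments": {"moves": [[[-0.05,0.1,-0.1,0],[0,0,-0.15,0],[0,0,-0.15,0],[0,0,0,0],[0,0,0,0]]]}}

```text
t: 24.2
tool_pos: [0.4743, -0.2784, 0.1013]
tool_rot: [2.393, -2.036, -0.0]
contact_force: [0.0, 0.8, -3.2]
opening: 0.0136
```

Call:
{"name": "step_arm", "arguments": {"moves": [[[0,0,-0.15,0],[0,0,-0.1,0],[0,0,-0.1,0],[0,0,0,0],[0,0,0,0]]]}}

```text
t: 24.62
tool_pos: [0.4745, -0.2786, 0.0983]
tool_rot: [-2.393, 2.036, -0.001]
contact_force: [-1.1, 0.3, -0.3]
opening: 0.0136
```

The weight has transferred at the expected seat height (0.098). I nudge down 0.5 mm and let go.

Call:
{"name": "step_arm", "arguments": {"moves": [[[0,0,-0.05,0],[0,0,0,0],[0,0,0,0]]]}}

```text
t: 24.87
tool_pos: [0.4746, -0.2787, 0.0982]
tool_rot: [2.393, -2.036, 0.001]
contact_force: [-1.3, -0.7, 3.0]
opening: 0.0134
```

Call:
{"name": "step_arm", "arguments": {"moves": [[[0,0,0,0],[0,0,0,0],[0,0,0,0],[0,0,0,0],[0,0,0,0],[0,0,0,0]]], "grip": 0.35}}

```text
t: 25.37
tool_pos: [0.4744, -0.2784, 0.0974]
tool_rot: [-2.393, 2.036, -0.0]
contact_force: [-0.0, -0.4, -0.0]
opening: 0.0555
```

Run:
```python
from h import *
o=tool();p=o["tool_pos"]
im=viewer.get_image("wrist");cv2.imwrite("pics/p.png",im)
print("lid",fit(im,"wrist",.474,-.277,.071,[.048],np.linspace(-1.2,1.2,120)))
for th,z in [("knob",.109),("collar",.083)]:
    for r in nets.pinpoint("wrist",th)[:2]: print(th,round(r["confidence"],2),np.round(r["at"],1),np.round(ray("wrist",r["at"],z),4))
sc=viewer.get_image("scene")
for th,z in [("knob",.109),("collar",.083),("inner_lid",.054)]:
    for r in nets.pinpoint("scene",th)[:1]: print("scene",th,round(r["confidence"],2),np.round(r["at"],1),np.round(ray("scene",r["at"],z),4))
```

```text
t 25.37 tcp [ 0.4744 -0.2784  0.0974] yaw -1.41 tz [ 0. -0. -1.] F [-0.  -0.4 -0. ] M [-0.04 -0.05  0.02] open 0.0555
lid [  0.474   -0.275  149.0565  34.6744]
collar 0.81 [280.5 252.3] [ 0.4751 -0.2749  0.083 ]
scene knob 0.42 [216.  176.1] [ 0.4666 -0.2718  0.109 ]
scene collar 0.92 [213.4 184.9] [ 0.4761 -0.2801  0.083 ]
scene inner_lid 0.53 [214.2 191.5] [ 0.4731 -0.2816  0.054 ]
```

Released with near-zero force, and the collar is near (0.475,-0.275). I lower to the collar and grip it.

Call:
{"name": "step_arm", "arguments": {"moves": [[[0,0.2,0,0],[0,0,-0.8,0],[0,0,-0.8,0],[0,0,-0.6,0],[0,0,-0.4,0],[0,0,0,0],[0,0,0,0]]]}}

```text
t: 26.3
tool_pos: [0.4741, -0.2762, 0.0708]
tool_rot: [2.393, -2.036, -0.002]
contact_force: [-0.2, -0.2, 0.8]
opening: 0.0556
```

Call:
{"name": "step_arm", "arguments": {"moves": [[[0,0,0,0],[0,0,0,0],[0,0,0,0],[0,0,0,0],[0,0,0,0],[0,0,0,0]]], "grip": 1, "squeeze": 60}}

```text
t: 26.8
tool_pos: [0.4749, -0.2769, 0.0723]
tool_rot: [2.393, -2.036, 0.003]
contact_force: [-0.5, -0.1, 2.6]
opening: 0.0366
```

Run:
```python
from h import *
tool()
```

```text
t 26.8 tcp [ 0.4749 -0.2769  0.0723] yaw -1.41 tz [ 0.001 -0.001 -1.   ] F [-0.5 -0.1  2.6] M [-0.14 -0.05  0.05] open 0.0366
```

Call:
{"name": "step_arm", "arguments": {"moves": [[[0,0,0.2,0],[0,0,0.4,0],[0,0,0.5,0],[0,0,0.8,0],[0,0,0.8,0],[0,0,0,0]]]}}

```text
t: 27.3
tool_pos: [0.4756, -0.2773, 0.1011]
tool_rot: [-2.393, 2.036, -0.006]
contact_force: [-0.2, -1.1, -1.6]
opening: 0.0362
```

Run:
```python
from h import *
tool()
```

```text
t 27.3 tcp [ 0.4756 -0.2773  0.1011] yaw -1.4099 tz [ 0.003 -0.002 -1.   ] F [-0.2 -1.1 -1.6] M [-0.    0.01  0.03] open 0.0362
```

Only the outer lid's weight (about 1.6 N of the earlier 3.3 N) is on the tool. I lift the rest of the way.

Call:
{"name": "step_arm", "arguments": {"moves": [[[0,0,1.0,0],[0,0,1.5,0],[0,0,1.5,0],[0,0,1.5,0],[0,0,1.5,0],[0,0,1.3,0],[0,0,0.7,0],[0,0,0.3,0],[0,0,0,0],[0,0,0,0]]]}}

```text
t: 28.13
tool_pos: [0.474, -0.2762, 0.1908]
tool_rot: [2.393, -2.036, -0.002]
contact_force: [0.2, -0.2, -2.4]
opening: 0.0362
```

Call:
{"name": "step_arm", "arguments": {"moves": [[[0,0,0,0],[0,0,0,0],[0,0,0,0],[0,0,0,0],[0,0,0,0],[0,0,0,0]]]}}

```text
t: 28.63
tool_pos: [0.4743, -0.2764, 0.1913]
tool_rot: [2.393, -2.036, -0.0]
contact_force: [-0.2, -0.5, -2.4]
opening: 0.0363
```

Run:
```python
from h import *
o=tool();p=o["tool_pos"]
sc=viewer.get_image("scene");tp=cv2.imwrite("pics/end.png",sc)
print("inner disc top",fit(sc,"scene",.474,-.277,.066,[.042],np.linspace(0,2*np.pi,120)))
for th,z in [("knob",.109),("inner_lid",.054),("collar",p[2]+.012),("blade_grip",.013),("magnet_base",0),("gauge_box",0),("tape_measure",0),("torch",0),("caliper",0),("carton",0)]:
    for r in nets.pinpoint("scene",th)[:1]: print(th,round(r["confidence"],2),np.round(r["at"],1),np.round(ray("scene",r["at"],z),4))
for c in ["scene","top"]:
  if c=="top": viewer.get_image(c)
  for r in nets.masks_of(c,"cover")[:1]: print(c,"cover",r["confidence"],r["box"])
```

```text
t 28.63 tcp [ 0.4743 -0.2764  0.1913] yaw -1.41 tz [-0.  0. -1.] F [-0.2 -0.5 -2.4] M [ 0.01 -0.02 -0.03] open 0.0363
inner disc top [ 0.475  -0.2785 93.5813 67.0692]
knob 0.76 [216.9 175. ] [ 0.4617 -0.2703  0.109 ]
inner_lid 0.91 [216.1 193.3] [ 0.48   -0.2745  0.054 ]
collar 0.95 [210.  150.4] [ 0.472  -0.2768  0.2033]
blade_grip 0.9 [284.7 194.8] [ 0.4212 -0.0778  0.013 ]
magnet_base 0.81 [292.5 275.4] [ 0.7056 -0.0317  0.    ]
gauge_box 0.57 [252.8 271.1] [ 0.7031 -0.1355  0.    ]
tape_measure 0.5 [210.6 176.5] [ 0.3483 -0.3267  0.    ]
torch 0.95 [185.9 265.8] [ 0.7049 -0.3123  0.    ]
caliper 0.65 [153.7 220. ] [ 0.5555 -0.448   0.    ]
carton 0.71 [332.  273.4] [0.6886 0.07   0.    ]
scene cover 0.67 [200.0, 173.6, 229.8, 200.0]
top cover 0.84 [76.9, 176.6, 134.5, 255.0]
```

```bash
python3 -c "
from h import *
print(ctrl.finish_job()); tool()"
```

```text
the job is handed in; nothing more can be done
None
the job is handed in; nothing more can be done
```

The full sequence ran without a failed step, and I handed the job in at about 29 s on the robot's clock; the station reports no verdict.

**What I did**
- I pried the cover open with the blade to about 1.7 rad and laid the blade flat near where it started.
- I lifted the nested lids by the knob, lowered them gently onto the grey pot and released the knob. At the expected seat height the tool force dropped from about 3 N to near zero, then rose to about 3 N on a last 0.5 mm nudge down.
- I then lifted the outer lid by its collar about 12 cm straight up, and the gripper still holds it.

**Last checks**
- **Outer lid:** it is held still at an opening of 36 mm, with about 2.4 N on the tool. That reading was 1.6 N just after lift-off and both lids together read 3.0–3.5 N, so the split between the lids is only rough.
- **Inner lid:** it shows on the pot within a few mm of the axis. A circle fit put it at (0.475, -0.2785), against a rim centre of (0.4735, -0.277). The network's fixes for the inner lid and knob were looser, about 7 mm and 14 mm from the rim centre.
- **Cover:** the outline in the top view fits about 1.7 rad or more. The final cover detection in the scene view landed on the pot and lids instead of the cover, so I ignored it.
- **Blade and bystanders:** the blade lay flat when I viewed it after putting it down, and it has not shifted noticeably since. The bystanders are within about 1 cm of their first positions, which is measurement noise.

I had used all 12 picture views by the time the lids were over the pot. The seating, the collar grasp and the final state were checked only by forces, circle fits and the networks.

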